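Snap the split spacer onto the wheel-stand axle and push the wheel home

ROBOT

A 6-joint arm with a two-finger parallel gripper is mounted at the origin on the work surface. World frame = base frame: x ahead of the robot, y to its left, z up, the work surface at z = 0. Lengths are in m, angles in rad, forces in N, time in s.
With the tool pointing down it reaches from about 0.35 to 0.975 m from the base axis. Payload 4.9 kg.
Tool frame: the origin (TCP) lies on the front face of the gripper's body, between the roots of the fingers; the fingertips stand ctrl.finger_overhang ahead of it and the grasp point (between the pads) lies 54 mm ahead of it (ctrl.finger_overhang is the distance from the TCP to the fingertips, in m); z points along the fingers, y is the line along which they close (so a half turn about z gives the same grasp; the last joint's range is limited). The gripper opens to 85 mm and grips with 20 to 120 N. Pads are 22 mm wide; open, the fingers measure 114 mm over their backs; the gripper's body (76 mm by 85 mm) begins 54 mm behind the grasp point. The pads swing forward as they close: fully open they stand 13 mm farther back than shut.
Start: joints at [1.016, 0.053, 1.613, -0, 1.476, -0.119], TCP at [0.264, 0.567, 0.304] pointing down, gripper open.
Joint ranges: [-3.01, 3.01], [-1.01, 2.22], [0.06, 2.58], [-1.02, 4.17], [0.09, 2.62], [-3.14, 3.14]. Speed limits (rad/s): [2.57, 2.57, 3.14, 3.14, 3.14, 3.14].

INTERFACE

Orientations are given as a rotation vector (axis times angle).
In Python, from station import ctrl, vision gives the robot as it stands. The module is installed in compiled form; this text tells all that it offers.
- The arm moves only by the tool drive_tool, never from a script. Its argument "rows" is a list of rows, each a list of 2 entries, a list of its own where there are three numbers: the shift along the tool's x, y, z in m, then the turn about the tool's z in rad. A call has 1 to 10 rows; each row shifts and turns the commanded pose from where the row before left it, along the tool's axes as they then stand; what a row does not reach is not made up. A row lasts 1/10 s, in which the tool goes at most 50 mm and 8.59 degrees, less where a joint would pass 70% of its speed; a pose out of reach is approached as far as the arm can. A call with a gripper value outside its range is refused whole. "jaw" is the closure, from 0 (fully open) to 1 (shut), set as the call begins (left out, the last holds). The fingers move at their own pace and stop on an object; "grip_force" is the grip in N (left out, the last holds). Time passes only in rows, so rows that do not move let the fingers close. It gives the time, the measured TCP pose, the force, the opening and the grip force at its end, in the units of the state.
- ctrl.get_obs(): the state, without advancing time (a new reading comes with each control period).
- vision.get_image(name): name is "scene" or "top" or "wrist"; returns a dict with "image" (420x560x3 uint8, blue, green, red), "vertical_fov" (degrees; the focal length in pixels is half the picture's height over the tangent of half this angle, whatever the lens; pixels are square), "cx", "cy" (the principal point, pixels), "R" (3x3) and "t" (3): a world point X has camera coordinates R X + t. Camera axes: x right, y down, z forward; pixel columns grow to the right and rows downward; lengths in m; the calibration is good to about 2 mm. A picture is of the moment at which its call begins. There is no depth.
- ctrl.finish_job(): hands the job in; it is judged then, once.
The state is a dict: "t": time; "q": joint angles; "dq": joint speeds; "effort": joint torques, N m; "tool_pos": TCP position; "tool_rot": TCP orientation; "contact_force": force on the tool from outside, world axes, zero at the start; "wrist_torque": the same for the moment, N m; "opening": finger opening in m; "grip_force": force on a finger pad.
Only numpy, scipy, OpenCV 4.12 (cv2) and the standard library are available. Lean on these libraries where they do the work, as an engineer would, in place of code of your own. Each camera call takes 0.05 s, during which the arm holds its last target. There are 200 camera calls.

TASK

Take the loose black C-shaped spacer by its tab and push it, gap first, down onto the bare part of the wheel stand's axle until it snaps fully home. Then slide it along the axle so that it pushes the grey wheel back, and press the wheel firmly against its stop behind (about 10 N will do). Let go and leave the spacer clipped on the axle touching the wheel; keep every push below 30 N and do not disturb the other things on the bench.

Things in the scene. Friction and masses are not known exactly. Their poses are not given: they have to be found in the camera images.
- spacer: black plastic split spacer, about 80 g, C-shaped seen from the end, standing on its two sprung jaws, gap down. Origin on the axis of its 12 mm bore, 14 mm above the bench. y: along the bore, 36 mm long, ends at +-18 mm, same either way round; z: up, away from the gap. Crown 24 mm wide in x, 6 to 15 mm above the origin. Jaws reach 14 mm below the origin and 14 mm either side in x
- tab (a point): grip point of the spacer's upright flat tab, 38 mm straight above (z) the spacer's origin. The tab is 12 mm thick along the spacer's x (grip it across this), 30 mm long along y, and spans 15 to 51 mm above the spacer's origin
- lips (a point): middle of the gap between the jaws' lips, 4 mm below the spacer's origin. The lips stand 9.6 mm apart and flare outward below, so the 12 mm axle must spread them: they give way under about 5 to 15 N of push, beginning with the spacer's origin about 9 mm above the axle's axis, and snap shut behind the axle when the origin is on that axis (home). Once on, it drags along the axle with 2 to 4 N
- axle: chrome horizontal axle of the wheel stand, 12 mm diameter. Origin on its axis, 75 mm above the bench; y along it: bare and free-ended towards -y (end at -116 mm), the wheel between -30 and +65 mm, post face at +74 mm; z up. It sits in a soft bush: sinks straight down about 1 mm per 1.2 N beyond the first 2 N, at most 14 mm, and creeps back up
- wheel: grey wheel on the axle, 60 mm diameter, 32 mm wide, slides along the axle only, drag about 2 N. Origin at the centre of its outer face, towards the free end; axes parallel to the axle's; the wheel extends to +y. Spacer and wheel touch with origins 18 mm apart in y. Starts 4 to 50 mm short of a stop collar behind it, whose place varies and is not given: it is felt as a rigid stop on pushing to +y
- stand: fixed wheel stand: steel base plate 12 mm thick, 100 mm in x, y from -60 to +110 mm, with a post 50 x 22 mm, 97 mm tall, at y = +85 mm. Origin on the bench, 75 mm below the axle's origin, same axes as the axle (turned about the vertical)
- sleeve: look-alike plain black closed tube spacer without gap or tab, 27 mm across, 36 mm tall, standing on end; leave it alone; origin at the centre of its underside
- socket: steel hex-key socket standing upright, 26 mm across, 50 mm tall; leave it alone; origin at the centre of its underside
- spare_wheel: spare grey wheel lying flat on the bench, 60 mm across, 32 mm tall; leave it alone; origin at the centre of its underside
- skate_tool: chrome T-shaped skate tool lying flat, 120 mm long, 80 mm across the T, 16 mm tall; leave it alone; origin under the middle of its shank
- dish: glass dish with small axle washers, 90 mm across, 30 mm tall; leave it alone; origin at the centre of its underside
- bolt_tray: stainless tray of bolts, 120 x 180 x 30 mm tall; leave it alone; origin at the centre of its underside
Not all that is in view belongs to the job. Leave any blue, purple or turquoise look-alike of the spacer alone.

How it is judged:
By the outcome, as a careful person would: the job done as asked, in the order asked, and still so for the second after the job is handed in, with the robot touching nothing.
It also fails if it takes over 64 s, if anything falls off the work surface, if the arm or the gripper's body presses on something with over 40 N, if the wrist force passes 120 N, or if a joint passes its speed limit or range.

## Working session

There is one attempt and no reset: what is moved stays moved. The work goes in short steps, Python scripts to look and compute and a tool call to move; the robot and the scene stay as the last step left them, time stands still between calls to the robot, and variables do not carry over. Pictures are saved under pics/ and viewed, at most 10 in all, crops included, and the job is handed in when it is done.

Besides the shell and the picture viewer there is one more tool, called after ">>>" as name([rows], argument=value, ...), one row to a line, values as JSON. drive_tool: Moves the arm, as the interface text tells. Its arguments: {"type":"object","properties":{"rows":{"type":"array","items":{"type":"array"}},"jaw":{"type":"number"},"grip_force":{"type":"number"}},"required":["rows"]}

```bash
mkdir -p pics
cat > h.py <<'E'
import numpy as np,cv2
from station import ctrl,vision
from scipy.spatial.transform import Rotation as Ro
def get(n):
    d=vision.get_image(n); d['f']=d['image'].shape[0]/2/np.tan(np.radians(d['vertical_fov'])/2); return d
def proj(d,X):
    c=np.array(d['R'])@np.array(X,float).T+np.array(d['t'])[:,None] if np.ndim(X)>1 else np.array(d['R'])@np.array(X,float)+np.array(d['t'])
    return np.array([d['cx']+d['f']*c[0]/c[2],d['cy']+d['f']*c[1]/c[2]]).T
def ray(d,u,v,z):
    R=np.array(d['R']);t=np.array(d['t']);C=-R.T@t
    r=R.T@np.array([(u-d['cx'])/d['f'],(v-d['cy'])/d['f'],1]); return C+r*(z-C[2])/r[2]
def st():
    o=ctrl.get_obs(); print({k:np.round(v,4).tolist() for k,v in o.items() if k in('t','q','tool_pos','tool_rot','contact_force','opening','grip_force')})
    print('R',np.round(Ro.from_rotvec(o['tool_rot']).as_matrix(),3).tolist())
E
python3 - <<'E'
from h import *
import pickle
D={}
for n in('scene','top','wrist'):
    D[n]=get(n);d=D[n]; print(n,d['f'],d['cx'],d['cy'],(-np.array(d['R']).T@np.array(d['t'])).round(3))
    cv2.imwrite(f'pics/{n}0.png',d['image'])
pickle.dump(D,open('d0.pkl','wb')); st(); print(ctrl.finger_overhang)
E
```

```text
scene 424.3864940113672 283.29948090468673 204.15161490967478 [1.079 0.357 0.615]
top 529.1020974332247 286.3867635962325 216.92315217975636 [ 0.512 -0.125  1.283]
wrist 329.81374805827744 283.88590421385464 214.15647334460877 [0.191 0.601 0.372]
{'t': 0.15, 'q': [1.016, 0.0532, 1.614, -0.0, 1.476, -0.119], 'tool_pos': [0.2637, 0.5662, 0.3029], 'tool_rot': [-0.6791, -3.0668, 0.0025], 'contact_force': [0.5849, -0.3745, -0.2165], 'grip_force': 0.0, 'opening': 0.0854}
R [[-0.907, 0.422, -0.001], [0.422, 0.907, -0.001], [0.0, -0.002, -1.0]]
0.0726
```

View pics/scene0.png

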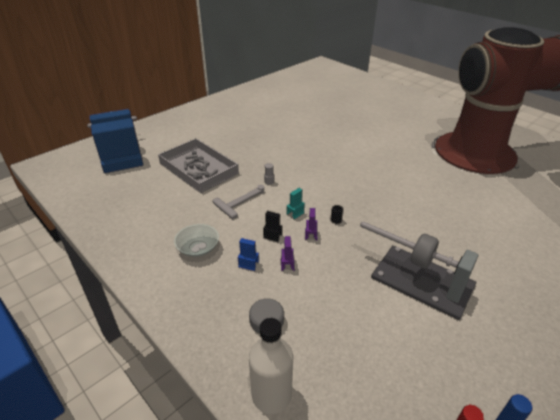

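View pics/top0.png

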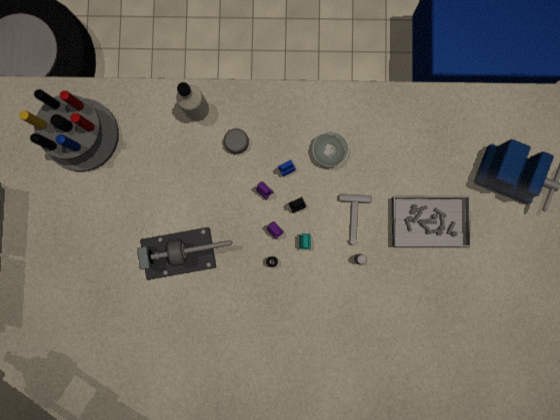

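The scene shows the black C-spacer with a tab at (272,226), and in the top view at (297,205). The black closed sleeve, with no tab, is at (337,214) and top (272,261). The look-alikes in the top view are blue (287,168), purple (265,190) and (275,230), and turquoise (305,241). The axle's free end is at top (231,243) and the wheel at (176,252). I'll confirm the spacer in an enlarged crop.

Run:
```python
from h import *
import pickle
D=pickle.load(open('d0.pkl','rb'))
a=D['top']['image'][150:290,125:325]; b=D['scene']['image'][180:270,225:345]
a=cv2.resize(a,(800,560),interpolation=cv2.INTER_CUBIC)
b=cv2.resize(b,None,fx=2.6,fy=2.6,interpolation=cv2.INTER_CUBIC)
a[560-b.shape[0]:,800-b.shape[1]:]=b
cv2.imwrite('pics/crop.png',cv2.convertScaleAbs(a,alpha=1.6,beta=20))
```

```text
(no output)
```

View pics/crop.png

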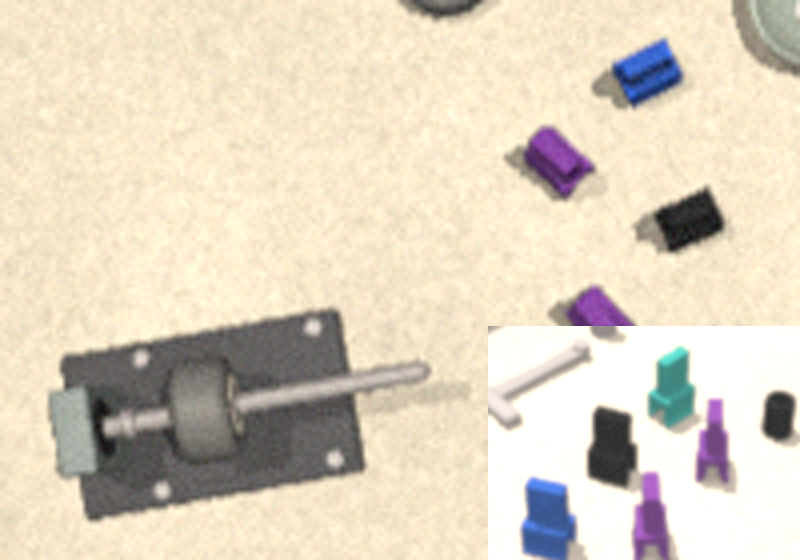

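The crop confirms it: the black piece with tab and jaws at top (297,205) is the only black one with a tab, and the black tube is the sleeve. Next I fit the poses.

Run:
```python
from h import *
import pickle
from scipy.optimize import least_squares
D=pickle.load(open('d0.pkl','rb'));T=D['top'];S=D['scene']
c=lambda u,v:(125+u/4,150+v/4)
pix=np.array([c(428,371),c(64,357),c(335,311),c(364,467),c(90,518)])
P=np.array([[0,-.116,.075],[0,0,0],[0,0,0],[0,0,0],[0,0,0]])
for i,(x,y) in enumerate([(-.05,.11),(-.05,-.06),(.05,-.06),(.05,.11)]): P[i+1]=[x,y,.012]
def W(p,P):
    cs,s=np.cos(p[2]),np.sin(p[2]); return np.c_[p[0]+cs*P[:,0]-s*P[:,1],p[1]+s*P[:,0]+cs*P[:,1],P[:,2]]
best=None
for y0 in np.arange(-3,3,.7):
  for fl in(1,-1):
    Q=P.copy();Q[:,0]*=fl
    g=ray(T,176,252,.05)
    r=least_squares(lambda p:(proj(T,W(p,Q))-pix).ravel(),[g[0],g[1],y0])
    if best is None or r.cost<best[0].cost: best=(r,fl)
r,fl=best;print(r.x,np.degrees(r.x[2]),fl,r.fun.round(2))
print('scene end',proj(S,W(r.x,np.array([[0,-.116,.075],[0,.07,.075]]))),'top axle',proj(T,W(r.x,np.array([[0,-.03,.075],[0,.07,.075]]))))
# spacer
for d,box in((T,(280,190,315,222)),(S,(255,205,290,245))):
    x0,y0,x1,y1=box;im=d['image'][y0:y1,x0:x1].astype(int)
    m=(im.max(2)<45).astype(np.uint8); n,l,s,ce=cv2.connectedComponentsWithStats(m)
    k=1+s[1:,4].argmax();yy,xx=np.where(l==k);print('area',s[k],ce[k]+[x0,y0]);pts=np.c_[xx+x0,yy+y0].astype(np.float32);print(cv2.minAreaRect(pts))
    print(ray(d,*(ce[k]+[x0,y0]),.03))
```

```text
[0.51965294 0.1253456  0.19577252] 11.216939155039514 -1 [ 0.92 -0.42 -1.   -0.18  0.74 -1.08  0.35  0.96 -1.06  0.69]
scene end [[357.57400262 222.02472637]
 [453.20719073 262.85520627]] top axle [[195.84395962 248.95008697]
 [152.71244078 256.64691   ]]
area [  9   8  17  15 154] [296.83766234 204.80519481]
((296.8707275390625, 204.69830322265625), (10.373208999633789, 14.70632266998291), 66.80140686035156)
[ 0.63542074 -0.13311601  0.03      ]
area [  9   7  17  29 382] [272.0052356  226.58638743]
((272.0, 226.0), (28.0, 16.0), 90.0)
[ 0.638129   -0.12960231  0.03      ]
```

>>> drive_tool([
  [[0,0,0],0.145],
  [[0,0,0],0.145],
  [[0,0,0],0.145],
  [[0,0,0],0.145],
  [[0,0,0],0.145],
  [[-0.045,0.004,0],0],
  [[-0.045,0.004,0],0],
  [[-0.045,0.004,0],0],
  [[-0.045,0.004,0],0],
  [[-0.045,0.004,0],0],
], jaw=0)

```text
t: 1.15
tool_pos: [0.3722, 0.3665, 0.3035]
tool_rot: [-1.722, -2.628, 0.001]
contact_force: [0.9, -0.2, 0.3]
opening: 0.0854
grip_force: 0.0
```

>>> drive_tool([
  [[-0.045,0.004,0],0],
  [[-0.045,0.004,0],0],
  [[-0.045,0.004,0],0],
  [[-0.045,0.004,0],0],
  [[-0.045,0.004,0],0],
  [[-0.045,0.004,0.01],0],
  [[-0.045,0.004,0.02],0],
  [[-0.045,0.004,0.02],0],
  [[-0.045,0.004,0.02],0],
  [[-0.045,0.004,0.01],0],
])

```text
t: 2.15
tool_pos: [0.5874, -0.0302, 0.2212]
tool_rot: [-1.721, -2.624, 0.002]
contact_force: [0.2, 0.9, 0.7]
opening: 0.0856
grip_force: 0.0
```

>>> drive_tool([
  [[-0.045,0.004,0],0],
  [[-0.045,0.002,0],0],
  [[0,0,0],0],
  [[0,0,0],0],
])

```text
t: 2.55
tool_pos: [0.6292, -0.1095, 0.2232]
tool_rot: [-1.724, -2.624, 0.0]
contact_force: [0.1, 0.9, 0.3]
opening: 0.0856
grip_force: 0.0
```

Run:
```python
from h import *
import pickle
d=get('wrist');pickle.dump(d,open('w1.pkl','wb'));cv2.imwrite('pics/w1.png',d['image']);st()
print(-np.array(d['R']).T@np.array(d['t']),proj(d,[.637,-.131,.014]),proj(d,[.637,-.131,.065]))
```

```text
{'t': 2.6, 'q': [-0.2874, 0.1439, 1.6527, 0.0004, 1.3464, -0.6972], 'tool_pos': [0.6289, -0.1085, 0.2233], 'tool_rot': [-1.7223, -2.6256, 0.0], 'contact_force': [-0.4012, 0.8899, 0.4006], 'grip_force': 0.0, 'opening': 0.0854}
R [[-0.398, 0.917, -0.001], [0.917, 0.398, 0.001], [0.001, -0.001, -1.0]]
[ 0.59715821 -0.03514999  0.2926244 ] [282.22719398 227.06857905] [281.88368289 250.70055081]
```

View pics/w1.png

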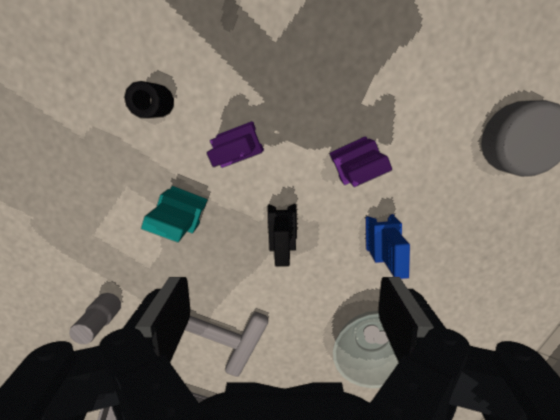

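The wrist view shows the black spacer at (282,235), its bore almost along image rows-vertical, with clearance for the fingers. I refine its pose by a silhouette fit.

```bash
cat > fit.py <<'E'
from h import *
from scipy.optimize import minimize
B=[(.012,.018,.006,.015),(.006,.015,.015,.051),(.014,.018,-.014,.006)]
def sil(d,p,z0=.014,s=8,box=None):
    x0,y0,x1,y1=box;m=np.zeros(((y1-y0)*s,(x1-x0)*s),np.uint8);c,sn=np.cos(p[2]),np.sin(p[2])
    for a,b,l,h in B:
        q=np.array([[i*a,j*b,k] for i in(-1,1) for j in(-1,1) for k in(l,h)])
        w=np.c_[p[0]+c*q[:,0]-sn*q[:,1],p[1]+sn*q[:,0]+c*q[:,1],q[:,2]+z0]
        u=(proj(d,w)-[x0-.5,y0-.5])*s
        cv2.fillConvexPoly(m,cv2.convexHull(u.astype(np.float32)).round().astype(np.int32),1)
    return cv2.resize(m.astype(np.float32),(x1-x0,y1-y0),interpolation=cv2.INTER_AREA)
def fit(d,box,p0,th=60,z0=.014):
    x0,y0,x1,y1=box;im=d['image'][y0:y1,x0:x1].astype(int);m=(im.max(2)<th).astype(np.float32)
    f=lambda p:np.abs(sil(d,p,z0,8,box)-m).sum()
    r=minimize(f,p0,method='Nelder-Mead',options=dict(initial_simplex=[p0,p0+np.array([.005,0,0]),p0+np.array([0,.005,0]),p0+np.array([0,0,.08])],xatol=1e-4,fatol=.05))
    return r.x,r.fun,m.sum(),m
E
python3 - <<'E'
from fit import *
import pickle
d=pickle.load(open('w1.pkl','rb'))
for th in(40,55):
    p,f,n,m=fit(d,(255,190,310,278),np.array([.637,-.131,.41]),th);print(th,p,f,n)
D=pickle.load(open('d0.pkl','rb'))
print(fit(D['top'],(280,190,315,222),np.array([.637,-.131,.41]),45)[:3],fit(D['scene'],(255,205,290,245),np.array([.637,-.131,.41]),45)[:3])
o=ctrl.get_obs();R=Ro.from_rotvec(o['tool_rot']).as_matrix()
g=np.array([p[0],p[1],.014+.042+.054]);print('tool shift',R.T@(g-o['tool_pos']),'tool y yaw',np.arctan2(R[1,1],R[0,1]))
E
```

```text
40 [ 0.63610567 -0.13030632  0.44625134] 440.046875 1350.0
55 [ 0.6364553  -0.13032075  0.42892361] 369.96875 1422.0
(array([ 0.63673676, -0.13336181,  0.42958638]), np.float64(37.46875), np.float32(154.0)) (array([ 0.6356689 , -0.13289993,  0.82350232]), np.float64(115.171875), np.float32(382.0))
tool shift [-0.02319736 -0.001686    0.11325899] tool y yaw 0.4096796693302929
```

>>> drive_tool([
  [[-0.0235,-0.0015,0],-0.02],
  [[0,0,0.03],0],
  [[0,0,0.03],0],
  [[0,0,0.03],0],
  [[0,0,0.015],0],
  [[0,0,0.008],0],
  [[0,0,0],0],
])

```text
t: 3.3
tool_pos: [0.6369, -0.13, 0.1104]
tool_rot: [-1.694, -2.644, 0.0]
contact_force: [-0.2, 0.8, 0.2]
opening: 0.0854
grip_force: 0.0
```

Run:
```python
from fit import *
d=get('wrist');cv2.imwrite('pics/w2.png',d['image']);st()
o=ctrl.get_obs();R=Ro.from_rotvec(o['tool_rot']).as_matrix()
# project the point midway between pads
print(proj(d,np.array(o['tool_pos'])+R@[0,0,.054]),proj(d,[.6363,-.131,.065]))
```

```text
{'t': 3.35, 'q': [-0.3161, 0.293, 1.6815, 0.0, 1.1661, -0.7468], 'tool_pos': [0.6376, -0.1305, 0.1117], 'tool_rot': [1.6949, 2.6441, 0.0004], 'contact_force': [0.0359, 0.555, 0.2215], 'grip_force': 0.0, 'opening': 0.0854}
R [[-0.418, 0.909, 0.001], [0.909, 0.418, -0.0], [-0.001, 0.001, -1.0]]
[284.82269404 306.28292778] [281.21805869 316.36422109]
```

View pics/w2.png

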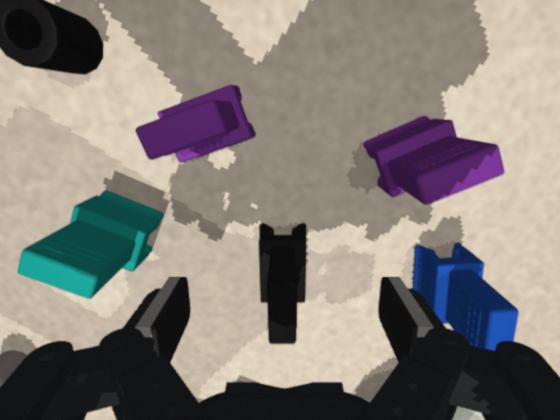

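The tab stands upright between the pads, centred at column 283 with its near end at row 342; the blue look-alike is clear. I close the gripper.

>>> drive_tool([
  [[0,0,0],0],
  [[0,0,0],0],
  [[0,0,0],0],
  [[0,0,0],0],
  [[0,0,0],0],
  [[0,0,0],0],
  [[0,0,0],0],
  [[0,0,0],0],
], jaw=1, grip_force=80)

```text
t: 4.15
tool_pos: [0.6374, -0.131, 0.1112]
tool_rot: [1.696, 2.644, -0.0]
contact_force: [-1.1, 0.5, 0.9]
opening: 0.0105
grip_force: 78.4
```

>>> drive_tool([
  [[0,0,-0.02],0],
  [[0,0,-0.04],0],
  [[0,0,-0.04],0],
  [[0,0,-0.035],0],
  [[0,0,0],0],
  [[0,0,0],0],
])

```text
t: 4.75
tool_pos: [0.6375, -0.1309, 0.2467]
tool_rot: [1.695, 2.643, 0.001]
contact_force: [0.4, 0.3, -2.9]
opening: 0.0104
grip_force: 78.1
```

Run:
```python
from fit import *
import pickle
d=get('wrist');pickle.dump(d,open('w3.pkl','wb'));cv2.imwrite('pics/w3.png',d['image']);st()
o=ctrl.get_obs();R=Ro.from_rotvec(o['tool_rot']).as_matrix()
print('axle end in tool',R.T@(np.array([.5423,.0116,.0]) -o['tool_pos']), 'q')
for z in(.042,.038):
  for y in(-.015,.015):
    print(proj(d,np.array(o['tool_pos'])+R@[y,0,.054-(.051-z)]))
```

```text
{'t': 4.8, 'q': [-0.3168, 0.1526, 1.6059, 0.0001, 1.3848, -0.7468], 'tool_pos': [0.6368, -0.1307, 0.2447], 'tool_rot': [-1.6955, -2.6429, 0.0006], 'contact_force': [-0.2834, 1.0997, -1.1086], 'grip_force': 78.0897, 'opening': 0.0107}
R [[-0.417, 0.909, -0.002], [0.909, 0.417, 0.001], [0.001, -0.001, -1.0]]
axle end in tool [ 0.16842581 -0.02626481  0.24495376] q
[281.62732122 341.27453028]
[281.53611682 278.74648287]
[281.59421221 347.85468887]
[281.49781917 283.9495647 ]
```

View pics/w3.png

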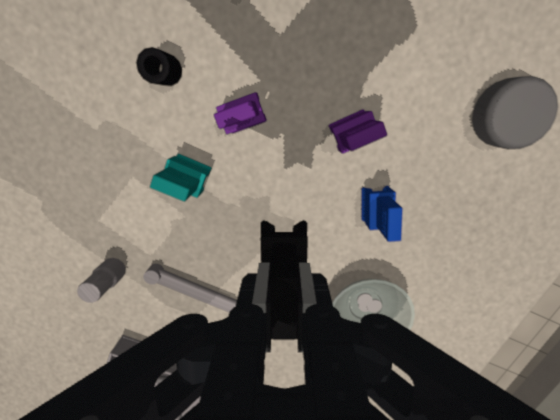

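Spacer is held upright, with the tab between the pads and its near end at row 338. That matches a grip 42 mm above the origin. I move over the bare axle.

>>> drive_tool([
  [[0,0,0],0.117],
  [[0,0,0],0.117],
  [[0.034,-0.011,0],0],
  [[0.034,-0.011,0],0],
  [[0.034,-0.011,0],0],
  [[0.034,-0.011,0],0],
  [[0.034,-0.011,0],0],
  [[0.034,-0.01,0],0],
  [[0,0,0.02],0],
  [[0,0,0],0],
])

```text
t: 5.8
tool_pos: [0.5308, 0.0575, 0.2207]
tool_rot: [-1.987, -2.424, 0.009]
contact_force: [0.5, 0.8, -2.0]
opening: 0.0105
grip_force: 78.2
```

Run:
```python
from fit import *
import pickle
d=get('wrist');s=get('scene');pickle.dump((d,s),open('w4.pkl','wb'));st()
a=cv2.resize(d['image'],(533,400));b=cv2.resize(s['image'][150:330,310:510],None,fx=1.335,fy=1.335,interpolation=cv2.INTER_CUBIC)
c=np.zeros((400,800,3),np.uint8);c[:,:533]=a;c[:b.shape[0],533:533+b.shape[1]]=b[:,:267];cv2.imwrite('pics/w4.png',c)
A=lambda y,z=.075:np.array([.5197-y*np.sin(.1958),.1253+y*np.cos(.1958),z])
print('wrist axle y -.04,0,.06',[proj(d,A(y)).round(1).tolist() for y in(-.04,0,.06)])
```

```text
{'t': 5.9, 'q': [-0.0333, -0.0955, 1.8956, -0.0001, 1.3459, -0.2292], 'tool_pos': [0.5328, 0.0565, 0.2237], 'tool_rot': [-1.9914, -2.4254, 0.0044], 'contact_force': [1.0028, -0.2002, -0.0385], 'grip_force': 78.2394, 'opening': 0.0104}
R [[-0.195, 0.981, -0.004], [0.981, 0.195, 0.0], [0.001, -0.004, -1.0]]
wrist axle y -.04,0,.06 [[289.3, 188.2], [289.8, 126.5], [290.6, 18.7]]
```

View pics/w4.png

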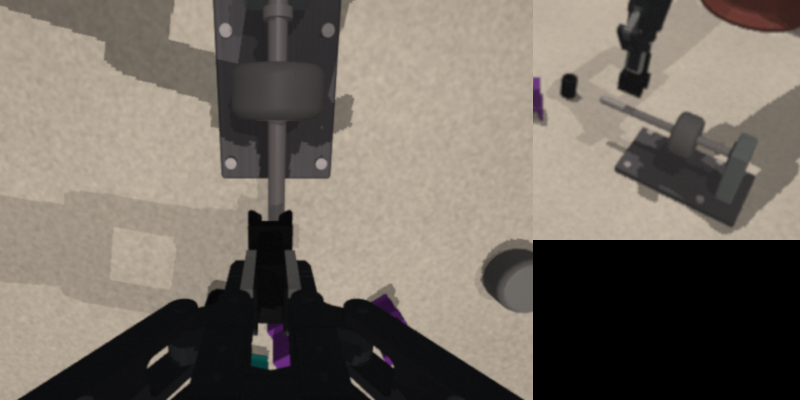

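Run:
```python
from fit import *
import pickle
d,s=pickle.load(open('w4.pkl','rb'));g=d['image'].max(2).astype(int)
o=ctrl.get_obs();R=Ro.from_rotvec(o['tool_rot']).as_matrix();p=np.array(o['tool_pos'])
tl=lambda u,v,z:R.T@(ray(d,u,v,z)-p)
for v in(10,30,140,150,160,170,180,205): print(v,g[v,270:312].tolist())
for v in(226,232,238): print(v,g[v,252:316].tolist())
```

```text
10 [43, 45, 45, 44, 44, 45, 55, 65, 71, 74, 78, 80, 82, 84, 86, 87, 90, 91, 93, 96, 102, 107, 109, 106, 103, 100, 97, 94, 91, 89, 87, 85, 84, 82, 79, 77, 72, 58, 46, 44, 42, 42]
30 [38, 37, 39, 38, 38, 38, 36, 37, 39, 39, 40, 53, 65, 74, 78, 82, 84, 85, 88, 92, 99, 108, 109, 105, 100, 94, 90, 88, 84, 82, 78, 67, 50, 39, 38, 38, 40, 40, 46, 47, 44, 47]
140 [38, 37, 37, 39, 39, 38, 37, 36, 37, 37, 39, 50, 65, 75, 80, 84, 87, 88, 90, 94, 99, 102, 101, 98, 95, 92, 88, 85, 81, 74, 59, 47, 44, 44, 47, 47, 49, 48, 49, 49, 46, 47]
150 [47, 45, 40, 38, 37, 38, 37, 37, 37, 36, 40, 51, 66, 75, 81, 84, 87, 88, 90, 94, 98, 101, 100, 97, 95, 91, 89, 84, 80, 72, 58, 48, 47, 46, 46, 47, 49, 48, 48, 47, 47, 47]
160 [46, 42, 40, 37, 38, 39, 37, 37, 37, 37, 38, 48, 65, 75, 81, 85, 86, 88, 90, 94, 98, 99, 99, 97, 94, 91, 88, 85, 79, 70, 55, 48, 46, 46, 47, 47, 51, 49, 49, 48, 47, 59]
170 [77, 71, 54, 38, 38, 38, 39, 37, 37, 36, 38, 49, 64, 75, 81, 85, 86, 88, 90, 94, 97, 100, 98, 96, 93, 90, 86, 83, 78, 65, 53, 47, 46, 47, 59, 74, 82, 83, 82, 80, 80, 80]
180 [80, 78, 62, 42, 38, 38, 38, 37, 38, 38, 37, 
[... 433 characters left out ...]
58, 157, 154, 150, 121, 83, 69, 69, 72, 73, 73, 74, 76, 77, 76, 70, 48, 20, 12, 13, 9, 11, 7, 9, 9, 8, 10, 8, 8, 38, 110, 160, 175, 175, 174, 175, 175, 176, 176]
232 [147, 145, 145, 148, 150, 153, 152, 147, 100, 33, 8, 9, 8, 9, 9, 9, 8, 9, 7, 8, 9, 8, 13, 33, 42, 43, 44, 43, 43, 36, 25, 21, 21, 20, 19, 22, 20, 20, 21, 20, 17, 12, 9, 11, 10, 10, 8, 9, 11, 9, 8, 10, 10, 10, 51, 141, 176, 180, 180, 180, 180, 180, 181, 181]
238 [157, 157, 157, 156, 156, 154, 152, 134, 83, 27, 11, 12, 13, 13, 14, 10, 13, 15, 13, 10, 11, 12, 12, 12, 14, 13, 11, 12, 12, 11, 15, 12, 12, 13, 13, 13, 12, 12, 13, 13, 13, 12, 14, 13, 13, 12, 14, 13, 14, 13, 13, 12, 13, 12, 23, 71, 128, 152, 155, 156, 156, 162, 172, 177]
```

Run:
```python
from fit import *
import pickle
d,s=pickle.load(open('w4.pkl','rb'))
o=ctrl.get_obs();R=Ro.from_rotvec(o['tool_rot']).as_matrix();p=np.array(o['tool_pos'])
tl=lambda u,v,z:(R.T@(ray(d,u,v,z)-p)).round(4)
print(np.round(np.array(d['R'])@R,4), R.T@(-np.array(d['R']).T@np.array(d['t'])-p))
print('axle',[tl(u,v,.075) for u,v in((291.7,30),(290.95,140),(290.4,180),(290,205))])
print('jaws',[tl(u,v,z) for u,v,z in((283.4,226,.1137),(283.4,226,.1277))])
h=pickle.load(open('w3.pkl','rb'));g=h['image'].max(2).astype(int)
print(g[228,252:316].tolist())
```

```text
[[ 0.0027  1.      0.0041]
 [-0.95    0.0038 -0.3121]
 [-0.3121 -0.003   0.95  ]] [ 0.08233756 -0.00163692 -0.06639879]
axle [array([0.1241, 0.0019, 0.1488]), array([0.0616, 0.0021, 0.1488]), array([0.0355, 0.0019, 0.1488]), array([0.0182, 0.0018, 0.1487])]
jaws [array([ 0.0173, -0.0025,  0.1101]), array([ 0.0224, -0.0024,  0.0961])]
[158, 156, 154, 154, 156, 157, 158, 155, 106, 36, 10, 6, 9, 8, 9, 8, 8, 7, 11, 11, 13, 9, 45, 122, 153, 157, 157, 156, 155, 153, 154, 156, 157, 156, 154, 153, 155, 159, 160, 156, 113, 48, 14, 10, 11, 11, 7, 8, 5, 5, 7, 9, 8, 9, 39, 112, 162, 179, 179, 180, 181, 180, 179, 179]
```

The jaws are about 4 mm to the tool's −y side of the axle (jaw centre column 283.4, axle column 290). I correct that, go lower, and re-measure.

>>> drive_tool([
  [[0,0.0042,0.01],0],
  [[0,0,0.01],0],
  [[0,0,0],0],
  [[0,0,0],0],
])

```text
t: 6.3
tool_pos: [0.5378, 0.0571, 0.2053]
tool_rot: [-1.993, -2.427, 0.001]
contact_force: [-0.5, 0.3, -0.6]
opening: 0.0106
grip_force: 78.2
```

```bash
cat > lat.py <<'E'
from fit import *
d=get('wrist');st();g=d['image'].max(2).astype(int)
o=ctrl.get_obs();R=Ro.from_rotvec(o['tool_rot']).as_matrix();p=np.array(o['tool_pos'])
tl=lambda u,v,z:(R.T@(ray(d,u,v,z)-p)).round(4)
for v in range(130,224,10): print(v,g[v,266:308].tolist())
for v in(224,228,232): print(v,g[v,254:314].tolist())
print(tl(284,180,.075),tl(294,180,.075))
E
python3 lat.py
```

```text
{'t': 6.35, 'q': [-0.0318, -0.0661, 1.8995, -0.0, 1.3084, -0.2273], 'tool_pos': [0.538, 0.0571, 0.2058], 'tool_rot': [-1.9938, -2.4275, 0.0003], 'contact_force': [0.6698, 0.1462, -0.986], 'grip_force': 78.2386, 'opening': 0.0109}
R [[-0.194, 0.981, -0.0], [0.981, 0.194, 0.0], [0.0, -0.0, -1.0]]
130 [41, 57, 70, 78, 83, 86, 88, 90, 91, 95, 99, 103, 103, 100, 98, 94, 86, 80, 77, 79, 77, 61, 46, 40, 38, 38, 38, 38, 37, 37, 38, 39, 40, 37, 37, 38, 39, 44, 47, 48, 48, 48]
140 [39, 51, 67, 77, 81, 85, 88, 89, 91, 94, 99, 102, 103, 101, 98, 95, 92, 89, 86, 83, 78, 63, 51, 49, 48, 47, 47, 45, 47, 47, 47, 48, 48, 49, 48, 46, 47, 48, 48, 47, 48, 48]
150 [38, 46, 64, 76, 81, 85, 87, 89, 91, 93, 97, 102, 103, 100, 98, 96, 92, 89, 86, 84, 77, 63, 53, 49, 48, 48, 48, 46, 46, 47, 48, 48, 49, 48, 48, 48, 48, 49, 47, 47, 49, 47]
160 [39, 44, 62, 74, 80, 85, 87, 88, 91, 93, 96, 100, 101, 100, 97, 96, 93, 89, 86, 82, 77, 63, 52, 50, 49, 47, 47, 46, 48, 47, 48, 48, 49, 47, 48, 47, 47, 47, 48, 48, 47, 48]
170 [72, 69, 69, 74, 80, 85, 87, 89, 89, 92, 96, 99, 101, 99, 97, 95, 93, 89, 86, 82, 76, 64, 53, 50
[... 1141 characters left out ...]
80, 79, 78, 75, 73, 72, 69, 76, 128, 170, 183, 184, 185, 185, 175, 155, 118, 73, 40, 17, 10, 8, 9, 11, 9, 8, 13, 39, 114, 164, 180, 179, 178, 179, 180]
228 [163, 165, 165, 166, 166, 160, 110, 36, 7, 9, 11, 10, 10, 9, 9, 9, 11, 12, 12, 9, 22, 58, 75, 78, 79, 79, 79, 77, 76, 73, 71, 68, 76, 125, 166, 179, 182, 179, 131, 57, 16, 10, 15, 11, 9, 11, 10, 10, 9, 10, 7, 12, 37, 109, 159, 173, 174, 175, 176, 179]
232 [158, 160, 160, 161, 162, 158, 108, 36, 9, 9, 8, 7, 8, 11, 10, 8, 7, 10, 7, 10, 8, 15, 21, 22, 22, 22, 21, 20, 22, 21, 21, 19, 21, 30, 40, 44, 45, 44, 31, 14, 11, 11, 7, 8, 8, 11, 8, 11, 10, 7, 8, 10, 52, 145, 184, 190, 191, 191, 190, 189]
[ 0.0374 -0.0002  0.1308] [0.0374 0.006  0.1308]
```

Run:
```python
from fit import *
d=get('wrist');o=ctrl.get_obs();R=Ro.from_rotvec(o['tool_rot']).as_matrix();p=np.array(o['tool_pos']);print(p)
print(np.round(np.array(d['R'])@R,4), R.T@(-np.array(d['R']).T@np.array(d['t'])-p))
tl=lambda u,v,z:(R.T@(ray(d,u,v,z)-p)).round(4)
print(tl(277.9,200,.075),tl(278,210,.075),tl(278.5,150,.075),tl(283.5,228,.1098-.014),tl(283.5,228,.1098))
```

```text
[0.53815301 0.05721411 0.20618924]
[[ 8.000e-04  1.000e+00  1.000e-04]
 [-9.497e-01  8.000e-04 -3.130e-01]
 [-3.130e-01  2.000e-04  9.497e-01]] [ 0.08096996 -0.00015725 -0.06895688]
[ 0.0244 -0.0039  0.1312] [ 0.0178 -0.0039  0.1312] [ 0.0556 -0.0034  0.1312] [ 0.0134 -0.0003  0.1104] [ 0.0187 -0.0003  0.0964]
```

>>> drive_tool([
  [[0,-0.0036,0],0],
  [[0,0,0],0],
  [[0,0,0],0],
  [[0,0,0],0],
  [[0,0,0],0],
])

```text
t: 6.9
tool_pos: [0.5344, 0.0567, 0.206]
tool_rot: [1.993, 2.428, 0.0]
contact_force: [0.6, -0.4, 0.4]
opening: 0.0109
grip_force: 78.2
```

```bash
python3 lat.py | grep -v '^1[3467]'
```

```text
{'t': 6.95, 'q': [-0.0328, -0.0753, 1.908, 0.0, 1.3088, -0.2289], 'tool_pos': [0.5344, 0.0567, 0.206], 'tool_rot': [1.9933, 2.4281, 0.0001], 'contact_force': [0.4674, 0.8733, -1.7771], 'grip_force': 78.2391, 'opening': 0.0105}
R [[-0.195, 0.981, 0.0], [0.981, 0.195, 0.0], [-0.0, 0.0, -1.0]]
150 [37, 40, 38, 38, 38, 38, 41, 58, 72, 79, 82, 86, 88, 90, 92, 95, 99, 102, 101, 99, 95, 93, 90, 87, 84, 80, 70, 57, 49, 48, 47, 45, 46, 47, 49, 48, 49, 48, 47, 47, 48, 48]
180 [73, 74, 74, 71, 55, 40, 39, 52, 67, 77, 82, 86, 88, 90, 91, 94, 96, 100, 100, 98, 96, 93, 90, 87, 83, 79, 66, 52, 48, 47, 46, 46, 48, 48, 49, 48, 49, 50, 69, 81, 83, 82]
190 [159, 159, 159, 158, 158, 158, 154, 122, 83, 78, 81, 86, 88, 89, 91, 93, 97, 98, 99, 97, 96, 92, 90, 86, 83, 80, 94, 151, 176, 176, 173, 175, 177, 180, 180, 180, 179, 178, 176, 175, 175, 175]
200 [153, 155, 159, 161, 163, 161, 157, 131, 93, 79, 82, 86, 88, 89, 91, 93, 96, 99, 99, 97, 94, 92, 89, 87, 83, 79, 94, 133, 167, 181, 184, 186, 189, 189, 189, 187, 185, 183, 182, 182, 183, 185]
210 [150, 150, 151, 151, 153, 155, 153, 128, 91, 77, 81, 86, 87, 8
[... 426 characters left out ...]
70, 72, 73, 74, 75, 76, 77, 79, 80, 79, 78, 75, 74, 71, 70, 77, 126, 157, 153, 118, 75, 42, 20, 11, 9, 10, 11, 9, 8, 11, 39, 113, 164, 182, 184, 182, 182, 179]
228 [157, 158, 162, 164, 165, 160, 110, 37, 8, 11, 12, 10, 11, 8, 10, 10, 15, 16, 15, 11, 19, 53, 70, 72, 73, 74, 75, 76, 77, 78, 78, 78, 77, 75, 73, 71, 69, 66, 48, 24, 10, 10, 12, 9, 9, 8, 8, 11, 8, 11, 8, 10, 37, 111, 160, 177, 178, 177, 176, 175]
232 [154, 156, 156, 157, 158, 155, 106, 34, 11, 8, 8, 8, 8, 7, 8, 10, 9, 12, 7, 9, 11, 16, 19, 22, 20, 20, 20, 20, 22, 22, 21, 21, 21, 21, 19, 18, 20, 19, 12, 7, 8, 10, 11, 10, 9, 10, 11, 9, 8, 11, 9, 12, 49, 137, 172, 179, 183, 188, 190, 191]
[0.0372 0.0002 0.131 ] [0.0372 0.0064 0.131 ]
```

Axle centre is now 282.9 against jaws 283.5, so they're aligned. I descend.

>>> drive_tool([
  [[0,-0.0003,0.008],0],
  [[0,0,0.008],0],
  [[0,0,0.006],0],
  [[0,0,0],0],
  [[0,0,0],0],
])

```text
t: 7.45
tool_pos: [0.5339, 0.0566, 0.1835]
tool_rot: [-1.993, -2.428, 0.001]
contact_force: [0.0, -0.3, -0.7]
opening: 0.0105
grip_force: 78.2
```

>>> drive_tool([
  [[0,0,0.002],0],
  [[0,0,0.002],0],
  [[0,0,0.002],0],
  [[0,0,0],0],
  [[0,0,0],0],
])

```text
t: 7.95
tool_pos: [0.5342, 0.0566, 0.1784]
tool_rot: [1.993, 2.428, -0.0]
contact_force: [-2.7, -0.4, 5.6]
opening: 0.0108
grip_force: 79.0
```

>>> drive_tool([
  [[0,0,0.002],0],
  [[0,0,0.002],0],
  [[0,0,0],0],
  [[0,0,0],0],
])

```text
t: 8.35
tool_pos: [0.5344, 0.0566, 0.175]
tool_rot: [1.993, 2.428, 0.0]
contact_force: [-4.4, -1.5, 7.6]
opening: 0.0106
grip_force: 79.6
```

>>> drive_tool([
  [[0,-0.001,0],0],
  [[0,0,0.002],0],
  [[0,0,0.002],0],
  [[0,0,0],0],
  [[0,0,0],0],
])

```text
t: 8.85
tool_pos: [0.5337, 0.0564, 0.1704]
tool_rot: [1.992, 2.427, 0.002]
contact_force: [0.6, 0.2, 3.2]
opening: 0.0107
grip_force: 78.8
```

>>> drive_tool([
  [[0,0,0.002],0],
  [[0,0,0.001],0],
  [[0,0,0],0],
  [[0,0,0],0],
])

```text
t: 9.25
tool_pos: [0.5338, 0.0564, 0.1679]
tool_rot: [1.993, 2.427, 0.002]
contact_force: [-0.6, 0.2, 6.7]
opening: 0.0105
grip_force: 79.2
```

>>> drive_tool([
  [[0,0,0.002],0],
  [[0,0,0.002],0],
  [[0,0,0],0],
  [[0,0,0],0],
])

```text
t: 9.65
tool_pos: [0.5339, 0.0564, 0.1647]
tool_rot: [1.993, 2.427, 0.002]
contact_force: [-1.8, -0.4, 10.1]
opening: 0.0104
grip_force: 79.9
```

>>> drive_tool([
  [[0,0,0.002],0],
  [[0,0,0.002],0],
  [[0,0,0],0],
  [[0,0,0],0],
])

```text
t: 10.05
tool_pos: [0.534, 0.0564, 0.1614]
tool_rot: [1.993, 2.427, 0.001]
contact_force: [-4.9, 0.1, 14.7]
opening: 0.0107
grip_force: 80.5
```

>>> drive_tool([
  [[0,0,-0.003],0],
  [[0,0,-0.003],0],
  [[0,0,-0.003],0],
  [[0,0,-0.003],0],
  [[0,0,0],0],
  [[0,0,0],0],
  [[0,0,0],0],
])

```text
t: 10.75
tool_pos: [0.5337, 0.0564, 0.1711]
tool_rot: [1.993, 2.427, 0.002]
contact_force: [3.2, -0.1, 2.6]
opening: 0.0104
grip_force: 78.8
```

Run:
```python
from fit import *
d=get('wrist');s=get('scene');st()
a=cv2.resize(d['image'][100:310,150:420],None,fx=1.9,fy=1.9,interpolation=cv2.INTER_CUBIC);b=cv2.resize(s['image'][170:310,340:490],(284,265),interpolation=cv2.INTER_CUBIC)
c=np.zeros((400,800,3),np.uint8);c[:399,:513]=a[:399,:513];c[:265,515:799]=b;cv2.imwrite('pics/w5.png',cv2.convertScaleAbs(c,alpha=1.6,beta=15))
```

```text
{'t': 10.85, 'q': [-0.0334, -0.0375, 1.9344, 0.0002, 1.2429, -0.2294], 'tool_pos': [0.5337, 0.0564, 0.1712], 'tool_rot': [1.9927, 2.4271, 0.0018], 'contact_force': [4.8195, 0.0931, 3.0858], 'grip_force': 78.7382, 'opening': 0.011}
R [[-0.195, 0.981, 0.002], [0.981, 0.195, 0.0], [-0.0, 0.002, -1.0]]
```

View pics/w5.png

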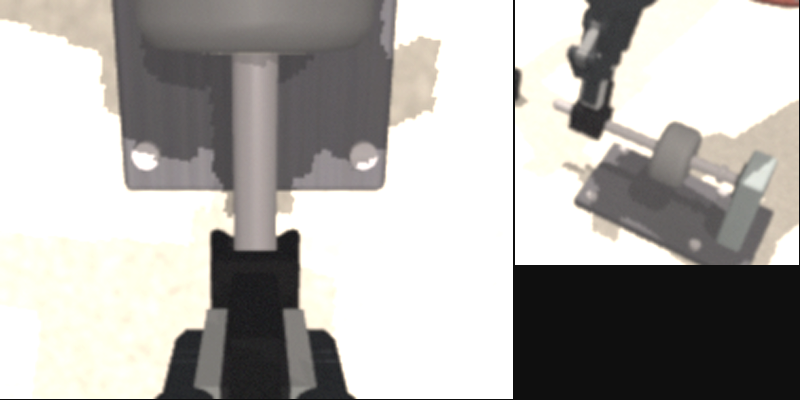

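The spacer sits over the axle, jaws either side of it at column ~255 in the crop, but that doesn't prove it snapped. I test with a small upward pull.

>>> drive_tool([
  [[0,0.0005,-0.002],0],
  [[0,0,-0.001],0],
  [[0,0,0],0],
  [[0,0,0],0],
  [[0,0,0],0],
])

```text
t: 11.35
tool_pos: [0.5328, 0.0564, 0.1729]
tool_rot: [-1.992, -2.427, 0.003]
contact_force: [2.7, -1.8, -3.3]
opening: 0.0106
grip_force: 77.9
```

The spacer resists the pull (−3.3 N), and the force fell from 7.6 to 3.2 N at home height on the way down, so it has snapped on. I relieve the vertical load and slide it toward the wheel.

>>> drive_tool([
  [[0,0.0005,0.0015],0],
  [[0,0,0],0],
  [[0,0,0],0],
  [[0.005,0,0],0],
  [[0.005,0,0],0],
  [[0.005,0,0],0],
  [[0.005,0,0],0],
  [[0,0,0],0],
  [[0,0,0],0],
])

```text
t: 12.25
tool_pos: [0.53, 0.077, 0.1725]
tool_rot: [-1.992, -2.427, -0.001]
contact_force: [-1.1, 0.4, 1.1]
opening: 0.0107
grip_force: 78.5
```

Run:
```python
from h import *
o=ctrl.get_obs();R=Ro.from_rotvec(o['tool_rot']).as_matrix();print('F tool',R.T@o['contact_force']);st()
```

```text
F tool [ 0.63963483 -0.96688131 -1.06871596]
{'t': 12.25, 'q': [0.0047, -0.0407, 1.9351, 0.0017, 1.2476, -0.1922], 'tool_pos': [0.53, 0.077, 0.1725], 'tool_rot': [-1.9921, -2.4274, -0.0015], 'contact_force': [-1.0725, 0.437, 1.07], 'grip_force': 78.5049, 'opening': 0.0107}
R [[-0.195, 0.981, -0.0], [0.981, 0.195, 0.002], [0.002, -0.0, -1.0]]
```

>>> drive_tool([
  [[0.005,0,0],0],
  [[0.005,0,0],0],
  [[0.005,0,0],0],
  [[0.004,0,0],0],
  [[0.003,0,0],0],
  [[0.003,0,0],0],
])

```text
t: 12.85
tool_pos: [0.5253, 0.101, 0.1724]
tool_rot: [1.993, 2.428, -0.0]
contact_force: [-0.1, -3.9, 1.2]
opening: 0.0104
grip_force: 78.6
```

>>> drive_tool([
  [[0.002,0,0],0],
  [[0.002,0,0],0],
  [[0.002,0,0],0],
  [[0.002,0,0],0],
])

```text
t: 13.25
tool_pos: [0.5237, 0.1087, 0.1724]
tool_rot: [1.993, 2.428, -0.0]
contact_force: [-0.9, -3.8, 1.5]
opening: 0.0108
grip_force: 78.6
```

>>> drive_tool([
  [[0.002,0,0],0],
  [[0.002,0,0],0],
  [[0.002,0,0],0],
  [[0.002,0,0],0],
])

```text
t: 13.65
tool_pos: [0.5222, 0.1165, 0.1724]
tool_rot: [1.993, 2.428, -0.0]
contact_force: [-0.1, -5.5, 1.6]
opening: 0.0103
grip_force: 78.6
```

Force rose to 5.5 N, so the wheel is being pushed. I continue in small steps until the stop.

>>> drive_tool([
  [[0.001,0,0],0],
  [[0.001,0,0],0],
  [[0.001,0,0],0],
  [[0.001,0,0],0],
])

```text
t: 14.05
tool_pos: [0.5214, 0.1204, 0.1724]
tool_rot: [1.993, 2.428, -0.0]
contact_force: [-1.2, -5.0, 0.8]
opening: 0.0104
grip_force: 78.6
```

>>> drive_tool([
  [[0.001,0,0],0],
  [[0.001,0,0],0],
  [[0.001,0,0],0],
  [[0.001,0,0],0],
])

```text
t: 14.45
tool_pos: [0.5206, 0.1244, 0.1724]
tool_rot: [-1.993, -2.428, 0.0]
contact_force: [-0.5, -4.7, 0.9]
opening: 0.0105
grip_force: 78.6
```

>>> drive_tool([
  [[0.001,0,0],0],
  [[0.001,0,0],0],
  [[0.001,0,0],0],
])

```text
t: 14.75
tool_pos: [0.52, 0.1273, 0.1724]
tool_rot: [-1.993, -2.428, 0.0]
contact_force: [-0.5, -4.6, 1.5]
opening: 0.0106
grip_force: 78.6
```

>>> drive_tool([
  [[0.001,0,0],0],
  [[0.001,0,0],0],
  [[0.001,0,0],0],
])

```text
t: 15.05
tool_pos: [0.5195, 0.1303, 0.1724]
tool_rot: [-1.993, -2.428, 0.0]
contact_force: [-0.3, -4.5, 1.6]
opening: 0.0106
grip_force: 78.6
```

>>> drive_tool([
  [[0.001,0,0],0],
  [[0.001,0,0],0],
  [[0.001,0,0],0],
])

```text
t: 15.35
tool_pos: [0.5189, 0.1332, 0.1724]
tool_rot: [-1.993, -2.428, 0.0]
contact_force: [0.0, -5.6, 1.5]
opening: 0.0105
grip_force: 78.6
```

>>> drive_tool([
  [[0.001,0,0],0],
  [[0.001,0,0],0],
  [[0.001,0,0],0],
])

```text
t: 15.65
tool_pos: [0.5186, 0.1347, 0.1725]
tool_rot: [1.991, 2.426, -0.005]
contact_force: [0.8, -12.8, 1.0]
opening: 0.0105
grip_force: 78.6
```

Run:
```python
from h import *
d=get('top');a=cv2.resize(d['image'][215:290,125:250],(800,480),interpolation=cv2.INTER_CUBIC)
cv2.imwrite('pics/t6.png',cv2.convertScaleAbs(a,alpha=1.6,beta=20));st()
```

```text
{'t': 15.7, 'q': [0.1169, -0.04, 1.9345, -0.0047, 1.2469, -0.078], 'tool_pos': [0.5186, 0.1347, 0.1724], 'tool_rot': [1.9908, 2.4259, -0.0047], 'contact_force': [-0.2973, -11.0889, 0.75], 'grip_force': 78.6157, 'opening': 0.0109}
R [[-0.195, 0.981, 0.001], [0.981, 0.195, -0.004], [-0.004, -0.0, -1.0]]
```

View pics/t6.png

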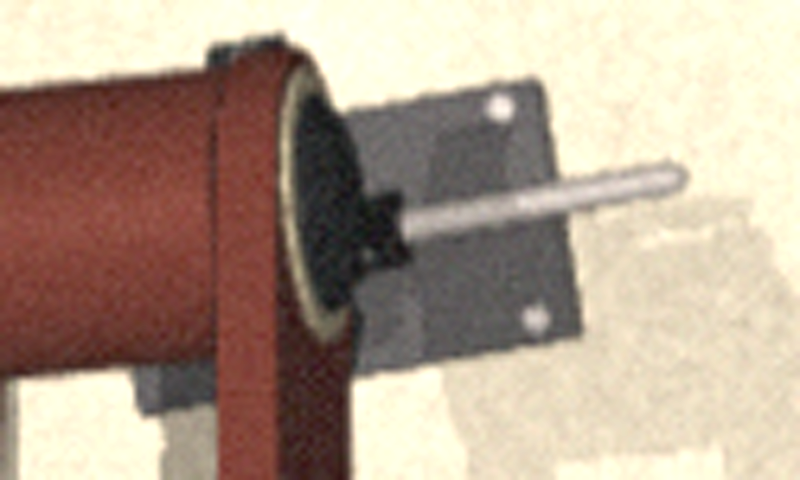

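At the top, the spacer sits against the hidden wheel at crop (390,230). The force jumped from 5.6 to 12.8 N, so the stop has been reached. I press slightly more, then ease off most of the load without dragging the spacer back.

>>> drive_tool([
  [[0.001,0,0],0],
  [[0,0,0],0],
  [[0,0,0],0],
  [[0,0,0],0],
  [[0,0,0],0],
])

```text
t: 16.2
tool_pos: [0.5186, 0.1349, 0.1724]
tool_rot: [1.99, 2.425, -0.006]
contact_force: [1.0, -13.9, 1.2]
opening: 0.0105
grip_force: 78.6
```

>>> drive_tool([
  [[-0.001,0,0],0],
  [[-0.0005,0,0],0],
  [[0,0,0],0],
  [[0,0,0],0],
])

```text
t: 16.6
tool_pos: [0.5186, 0.1345, 0.1724]
tool_rot: [1.992, 2.427, -0.003]
contact_force: [-0.4, -8.3, 1.4]
opening: 0.0105
grip_force: 78.6
```

>>> drive_tool([
  [[0.001,0,0],0],
  [[0.001,0,0],0],
  [[0.0006,0,0],0],
  [[0,0,0],0],
  [[0,0,0],0],
  [[0,0,0],0],
  [[0,0,0],0],
])

```text
t: 17.3
tool_pos: [0.5185, 0.1352, 0.1725]
tool_rot: [1.989, 2.424, -0.008]
contact_force: [0.6, -16.4, 1.0]
opening: 0.0105
grip_force: 78.6
```

>>> drive_tool([
  [[-0.001,0,0],0],
  [[-0.001,0,0],0],
  [[-0.001,0,0],0],
  [[0,0,0],0],
  [[0,0,0],0],
])

```text
t: 17.8
tool_pos: [0.5186, 0.1344, 0.1724]
tool_rot: [1.993, 2.427, -0.002]
contact_force: [0.1, -8.0, 0.2]
opening: 0.0105
grip_force: 78.6
```

>>> drive_tool([
  [[-0.0008,0,0],0],
  [[0,0,0],0],
  [[0,0,0],0],
])

```text
t: 18.1
tool_pos: [0.5187, 0.1342, 0.1724]
tool_rot: [1.993, 2.428, -0.001]
contact_force: [0.0, -5.3, 1.8]
opening: 0.0106
grip_force: 78.6
```

>>> drive_tool([
  [[0,0,0],0],
  [[0,0,0],0],
  [[0,0,0],0],
  [[0,0,0],0],
  [[0,0,0],0],
  [[0,0,0],0],
], jaw=0.55)

```text
t: 18.7
tool_pos: [0.5186, 0.1345, 0.1724]
tool_rot: [-1.993, -2.428, -0.0]
contact_force: [-0.4, 0.6, 0.9]
opening: 0.0383
grip_force: 0.0
```

>>> drive_tool([
  [[0,0,-0.01],0],
  [[0,0,-0.02],0],
  [[0,0,-0.04],0],
  [[0,0,-0.04],0],
  [[-0.02,0,-0.04],0],
  [[-0.04,0,0],0],
  [[-0.04,0,0],0],
  [[-0.02,0,0],0],
  [[0,0,0],0],
  [[0,0,0],0],
])

```text
t: 19.7
tool_pos: [0.542, 0.0167, 0.3229]
tool_rot: [-1.994, -2.427, -0.001]
contact_force: [-0.2, 0.1, -0.6]
opening: 0.0383
grip_force: 0.0
```

Run:
```python
from h import *
d=get('wrist');s=get('scene');st()
a=cv2.resize(d['image'][0:260,150:420],(500,480),interpolation=cv2.INTER_CUBIC);b=cv2.resize(s['image'][170:310,340:490],(298,278),interpolation=cv2.INTER_CUBIC)
c=np.zeros((480,800,3),np.uint8);c[:,:500]=a;c[:278,502:]=b;cv2.imwrite('pics/w7.png',cv2.convertScaleAbs(c,alpha=1.6,beta=15))
```

```text
{'t': 19.8, 'q': [-0.1051, -0.1568, 1.7835, 0.0004, 1.5148, -0.3021], 'tool_pos': [0.5419, 0.0176, 0.3227], 'tool_rot': [-1.9922, -2.429, -0.0007], 'contact_force': [0.6327, 0.259, 0.3341], 'grip_force': 0.0, 'opening': 0.0384}
R [[-0.196, 0.981, 0.0], [0.981, 0.196, 0.0], [0.0, 0.0, -1.0]]
```

View pics/w7.png

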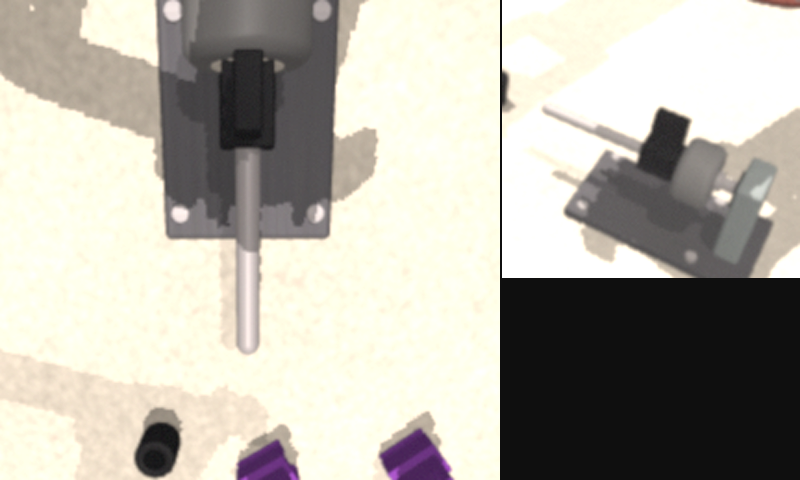

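The spacer is upright on the axle at crop (247,105), touching the wheel face, with the robot clear and nothing else moved. I hand in the job.

```bash
python3 -c "
from station import ctrl
print(ctrl.finish_job())"
```

```text
the job is handed in; nothing more can be done
None
```

The black spacer is snapped onto the axle and touching the wheel, which was pressed against its stop (peak reading about 16 N at the wrist); the gripper has let go and the job is handed in at about 20 s.

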